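Press a wheel bearing home with the ratchet arbor press

TASK

The bearing started in the wheel hub has to be pressed home on the bench press. The press's ratchet is set to raise the ram: flip the pawl's tail over to the front, then pump the lever up and down until the bearing stands flush with the hub and you feel it come up firmly against its shoulder, but stop there, as forcing it further ruins the bearing. Work the press by its pawl and lever only, leave the pawl set to press, let go of the lever, and leave the other things on the bench where they are.

Things in the scene. Friction and masses are not known exactly. Their poses are not given: they have to be found in the camera images.
- press: bench arbor press, grey cast iron, bolted down: base 250 x 120 x 35 mm, column at the rear, head block (top 265 mm above the bench, 80 mm wide) from which the square ram stands up to 90 mm. Origin on the bench under its middle. Its own -x is the front (open throat); its own -y side carries the ratchet wheel, pawl and lever. 'Front' and 'rear' below are along this -x and +x
- lever_pivot (a point): centre of the ratchet wheel (80 mm across, 16 square teeth, 0.393 rad each), 75 mm to the press's -y side of its middle and 210 mm above the bench; the lever swings about it in an upright plane that runs from front to rear
- grip (a point): centre of the lever's black round grip, 22 mm thick, 90 mm long, lying along the lever, 185 mm from lever_pivot; inboard of it the bare steel bar is 16 mm thick. The lever points to the front and stays where it is left. Force needed here: under 8 N ratcheting back up, under 4 N driving the idle ram, 3 to 6 N pushing the bearing in; more says that the bearing is bottoming
- lever (a joint): swing of the lever in rad: 0 = level, positive = grip raised, stops at -0.6 and +0.8. With a its value, the grip lies 185 mm x cos(a) in front of and 185 mm x sin(a) above lever_pivot. Once the bearing is on its shoulder the force at the grip climbs by about 1 N per mm of grip travel: 10 to 14 N is firmly home, over 20 N ruins the bearing
- pawl_tail (a point): finger tail of the direction pawl, a steel rocker in the lever's yoke on top of the wheel: flat bar 9 mm thick front to rear, 14 mm wide, with a 13 mm round cross-bar at this point, 42 mm out from the pawl's pivot; its outer 35 mm stand clear. The pivot is 56 mm from lever_pivot, square to the lever: straight above when the lever is level, to the rear when it is raised
- pawl (a joint): tilt of the pawl's tail against the yoke in rad: -0.43 = leaning to the rear (lever drives the ram up), +0.43 = leaning to the front (lever drives the ram down). An over-centre spring throws it to the nearer side, so push the tail past 0 (2 to 4 N; the lever may follow a little). A toe riding on a tooth reads as little as 0.12 on its own side
- ram: square steel ram, 28 mm, with a round press foot 34 mm across; origin at the middle of the foot's underside, z up. It goes down 18 mm per rad that the ratchet wheel is driven and stays where it is left; from its start 26 to 40 mm of travel bring the bearing home, so several lever strokes
- bearing: ball bearing, 40 mm across, 12 mm tall, started in the hub's bore below the ram; origin at the middle of its upper face, z up. It slides only straight down; home, it stands on the shoulder of the bore with its upper face flush with the hub's mouth
- hub_mouth (a point): middle of the upper rim (64 mm across) of the aluminium wheel hub that stands on the press, 95 mm above the bench; z up, x and y as those of press
- grease_tin_mid (a point): bystander, to be left alone: lidded steel tin, 80 mm across, 60 mm tall
- spray_can_mid (a point): bystander, to be left alone: aluminium spray can, 54 mm across, 175 mm tall
- mallet_mid (a point): bystander, to be left alone: hammer lying on the bench
- spanner_mid (a point): bystander, to be left alone: flat spanner lying on the bench
- screwdriver_mid (a point): bystander, to be left alone: screwdriver lying on the bench in front of the press, below the lever
- spare_a_mid (a point): bystander, to be left alone: spare ball bearing (40 mm across, 12 mm tall) lying on the bench beside the press
- spare_b_mid (a point): bystander, to be left alone: spare ball bearing (40 mm across, 12 mm tall) lying on the bench
- part_box_mid (a point): bystander, to be left alone: small closed carton, 85 x 65 x 45 mm

How it is judged:
On the way, in this order (a step that is already met when the one before it is completed fails the run):
1. the pawl is flipped: its tail leans to the front (value of joint pawl above 0.1 rad), for 0.2 s.
2. the bearing is home and pressed firmly (over 80 N, about 7 N at the grip) against its shoulder (z of bearing in the frame of hub_mouth below 0.0015 m and contact force between ram and bearing above 80 N), for 0.1 s.
At the end, for the whole second after the job is handed in: the bearing's upper face is within 1.5 mm of flush with the hub's mouth, the pawl's tail still leans to the front, the lever is at rest and let go (z of bearing in the frame of hub_mouth below 0.0015 m and value of joint pawl above 0.08 rad and velocity of joint lever between -0.1 and 0.1 rad/s); the robot touches nothing.
It fails at once if the bearing is pressed with more than 220 N (about 20 N at the grip) (contact force between ram and bearing above 220 N).
It fails at once if the ram or the bearing is pushed directly (over 8 N) (contact force between any of the arm, the fingers and ram above 8 N or contact force between any of the arm, the fingers and bearing above 8 N).
It fails at once if a bystander is moved by more than 30 mm (distance of any of grease_tin_mid, spray_can_mid, mallet_mid, spanner_mid, screwdriver_mid, spare_a_mid, spare_b_mid, part_box_mid from where it was at the start of the episode above 0.03 m).
It also fails if it takes over 72 s, if anything falls off the work surface, if the arm or the gripper's body presses on something with over 40 N, if the wrist force passes 120 N, or if a joint passes its speed limit or range.

ROBOT

A 6-joint arm with a two-finger parallel gripper is mounted at the origin on the work surface. World frame = base frame: x ahead of the robot, y to its left, z up, the work surface at z = 0. Lengths are in m, angles in rad, forces in N, time in s.
With the tool pointing down it reaches from about 0.3 to 0.775 m from the base axis. Payload 14.6 kg.
Tool frame: the origin (TCP) lies on the centre line of the jaws, within the pads' length; the fingertips stand 19 mm ahead of it and the grasp point (between the pads) is the TCP; y points along the fingers, x is the direction in which the jaws open and shut, and the axes are right-handed (so a half turn about y gives the same grasp; the last joint's range is limited). The gripper opens to 94 mm and grips with 3 to 60 N. Pads are 16 mm wide; open, the fingers measure 119 mm over their backs; the gripper's body (75 mm by 177 mm) begins 78 mm behind the grasp point.
Start: joints at [-1.225, 0.3, 1.521, -0, 1.321, -0.067], TCP at [0.221, -0.504, 0.224] pointing down, gripper open.
Joint ranges: [-3.03, 3.03], [-0.79, 2.21], [0.23, 2.52], [-1.04, 4.18], [0, 3.07], [-2.55, 2.55]. Speed limits (rad/s): [2.22, 2.22, 2.57, 3.14, 3.14, 3.14].

INTERFACE

Orientations are given as [roll, pitch, yaw] about the fixed x, y, z axes, in that order (R = Rz(yaw) Ry(pitch) Rx(roll)).
In Python, from station import get_obs, cams, workorder gives the robot as it stands.
- The arm moves only by the shell command python3 -m handwheel 'ROWS' [FORCE]. ROWS is JSON, a list of rows, each an object of numbers: "fingers": the opening, from -1 (shut) to 1 (fully open); "x", "y", "z": the shift along the tool's x, y, z in m; "spin": the turn about the tool's y in degrees. In form: [{"fingers": .., "x": .., "y": .., "z": .., "spin": ..}, ...]. A call has exactly 10 rows; each row is the pose to reach, as a shift and turn from the pose commanded when the call began, along the tool's axes at that moment; what a row does not reach only later rows make up. A row lasts 1/10 s, in which the tool goes at most 50 mm and 8.59 degrees, less where a joint would pass 70% of its speed; a pose out of reach is approached as far as the arm can. A call with a gripper value outside its range is refused whole. The fingers move at their own pace and stop on an object; FORCE is the grip in N (left out, the last holds). Time passes only in rows, so rows that repeat a pose let the fingers close, or fill a call up. It gives the time, the measured TCP pose, the force and the opening at its end, in the units of the state.
- get_obs(): the state, without advancing time (a new reading comes with each control period).
- cams.camera(name): name is "scene" or "top"; returns (picture, depth): 384x512x3 uint8, red, green, blue; 384x512 float32, m along the optical axis (not along the pixel's ray), 0 where there is no reading.
- cams.get_calibration(name): a dict with "fx", "fy", "cx", "cy" (pixels), "dist" ([k1, k2, p1, p2, k3] as OpenCV has them; the pictures are not rectified), "view" (4x4, takes a point from world to camera coordinates). Camera axes: x right, y down, z forward; pixel columns grow to the right and rows downward; lengths in m; the calibration is good to about 2 mm. A picture is of the moment at which its call begins. get_calibration takes no time and is no camera call.
- workorder.hand_in(): hands the job in, once; it reports no verdict.
The state is a dict: "time_s": time; "qpos": joint angles; "joint_vel": joint speeds; "tau": joint torques, N m; "ee_pos": TCP position; "eef_rot": TCP orientation; "force": force on the tool from outside, world axes, zero at the start; "moment": the same for the moment, N m; "grip_width": finger opening in m.
Only numpy, scipy, OpenCV 4.12 (cv2) and the standard library are available. Lean on these libraries where they do the work, as an engineer would, in place of code of your own. Each camera call takes 0.05 s, during which the arm holds its last target. There are 200 camera calls.

## Working session

There is one attempt and no reset: what is moved stays moved. The work goes in short steps, Python scripts to look and compute and a shell command to move; the robot and the scene stay as the last step left them, time stands still between calls to the robot, and variables do not carry over. Pictures are saved under pics/ and viewed, about 8 in all and at most 12, crops included, and the job is handed in when it is done.

```bash
ls; mkdir -p pics
python3 - <<'E'
from station import get_obs,cams
import cv2,numpy as np
o=get_obs()
for k,v in o.items(): print(k,np.round(v,3))
for n in("scene","top"):
    p,d=cams.camera(n); cv2.imwrite(f"pics/{n}0.png",p[:,:,::-1]); np.save(f"pics/{n}0.npy",d)
    c=cams.get_calibration(n); print(n,{k:np.round(v,3).tolist() for k,v in c.items()})
E
```

```text
pics
time_s 0.0
qpos [-1.225  0.3    1.522  0.     1.321 -0.067]
joint_vel [ 0.002 -0.001  0.001 -0.     0.    -0.   ]
tau [-0.0000e+00 -5.3180e+01 -3.5274e+01  7.1000e-02  2.4000e-02 -0.0000e+00]
ee_pos [ 0.221 -0.504  0.224]
eef_rot [-1.571e+00  1.000e-03 -1.158e+00]
force [0.716 0.086 0.283]
moment [-0.035  0.062  0.02 ]
grip_width 0.094
scene {'fx': 454.823, 'fy': 454.823, 'cx': 257.615, 'cy': 189.924, 'dist': [-0.182, 0.0, 0.0, 0.0, 0.0], 'view': [[0.123, 0.992, -0.004, -0.044], [0.718, -0.092, -0.69, -0.209], [-0.685, 0.082, -0.724, 1.805], [0.0, 0.0, 0.0, 1.0]]}
top {'fx': 388.284, 'fy': 388.284, 'cx': 257.403, 'cy': 192.981, 'dist': [-0.086, 0.0, 0.0, 0.0, 0.0], 'view': [[0.005, -1.0, -0.015, -0.007], [-0.996, -0.004, -0.095, 0.519], [0.095, 0.015, -0.995, 1.165], [0.0, 0.0, 0.0, 1.0]]}
```

View pics/scene0.png

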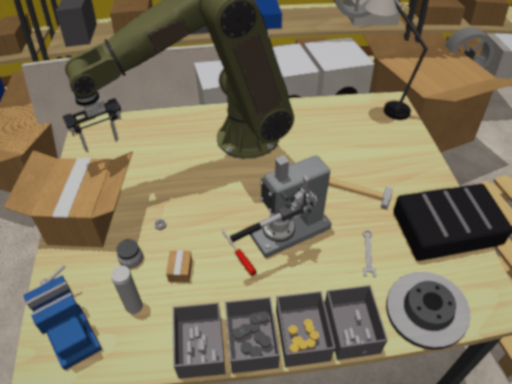

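View pics/top0.png

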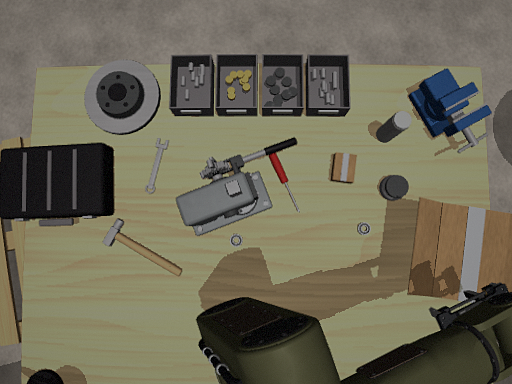

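```bash
cat > h.py <<'E'
import numpy as np,cv2
from station import cams
def ray(n,uv):
    c=cams.get_calibration(n);K=np.array([[c['fx'],0,c['cx']],[0,c['fy'],c['cy']],[0,0,1]])
    uv=np.array(uv,float).reshape(-1,1,2)
    q=cv2.undistortPoints(uv,K,np.array(c['dist']))[:,0]
    V=np.array(c['view']);return V,np.c_[q,np.ones(len(q))]
def pts(n,uv,d):  # depth -> world
    V,r=ray(n,uv);uv=np.array(uv,int).reshape(-1,2)
    P=r*d[uv[:,1],uv[:,0]][:,None];return (P-V[:3,3])@V[:3,:3]
def plane(n,uv,z):
    V,r=ray(n,uv);r=r@V[:3,:3];o=-V[:3,:3].T@V[:3,3]
    return o+r*((z-o[2])/r[:,2])[:,None]
def cloud(n,d,box):
    x0,y0,x1,y1=box;u,v=np.meshgrid(range(x0,x1),range(y0,y1));uv=np.c_[u.ravel(),v.ravel()]
    uv=uv[d[uv[:,1],uv[:,0]]>0];return uv,pts(n,uv,d)
E
python3 - <<'E'
from h import *
d=np.load('pics/top0.npy');p=cv2.imread('pics/top0.png')
uv,P=cloud('top',d,(150,120,320,250))
# head top: z .25-.28 ; base top .035
for nm,lo,hi in(('head',.257,.273),('base',.028,.042),('ram',.3,.37)):
    m=(P[:,2]>lo)&(P[:,2]<hi); Q=P[m]
    if m.sum()<5: print(nm,m.sum());continue
    r=cv2.minAreaRect(Q[:,:2].astype(np.float32)); print(nm,m.sum(),np.round(cv2.boxPoints(r),3).tolist(),np.round(r[0],3),np.round(r[1],3),r[2],Q[:,2].mean())
g=cv2.cvtColor(p,cv2.COLOR_BGR2GRAY)
m=(g[uv[:,1],uv[:,0]]<45)&(P[:,2]>.15)&(uv[:,0]>255)
print('grip',m.sum(),P[m].mean(0),np.percentile(P[m],[2,98],axis=0))
Q=P[m];w=np.linalg.svd(Q-Q.mean(0))[2][0];print('dir',w)
for n,b in(('top',(170,125,320,245)),('scene',(220,140,340,255))):
    im=cv2.imread(f'pics/{n}0.png')[b[1]:b[3],b[0]:b[2]];im=cv2.resize(im,None,fx=5,fy=5,interpolation=2)
    cv2.imwrite(f'pics/{n}0c.png',im)
E
```

```text
head 2317 [[0.41200000047683716, 0.16899999976158142], [0.4860000014305115, -0.010999999940395355], [0.6119999885559082, 0.03999999910593033], [0.5389999747276306, 0.22100000083446503]] [0.512 0.105] [0.136 0.195] 22.084869384765625 0.26374005657879973
base 878 [[0.32499998807907104, 0.11999999731779099], [0.5519999861717224, -0.125], [0.6370000243186951, -0.04600000008940697], [0.4099999964237213, 0.1979999989271164]] [0.481 0.037] [0.116 0.333] 42.848140716552734 0.0345796606517926
ram 224 [[0.47999998927116394, 0.050999999046325684], [0.5009999871253967, 0.024000000208616257], [0.5839999914169312, 0.08900000154972076], [0.5630000233650208, 0.11599999666213989]] [0.532 0.07 ] [0.105 0.034] 38.04253005981445 0.3278580135754408
grip 238 [ 0.62316001 -0.06465546  0.20411513] [[ 0.57490506 -0.10545283  0.19822606]
 [ 0.64588891 -0.01903769  0.21143563]]
dir [-0.6532377   0.75609221  0.0400635 ]
```

View pics/top0c.png

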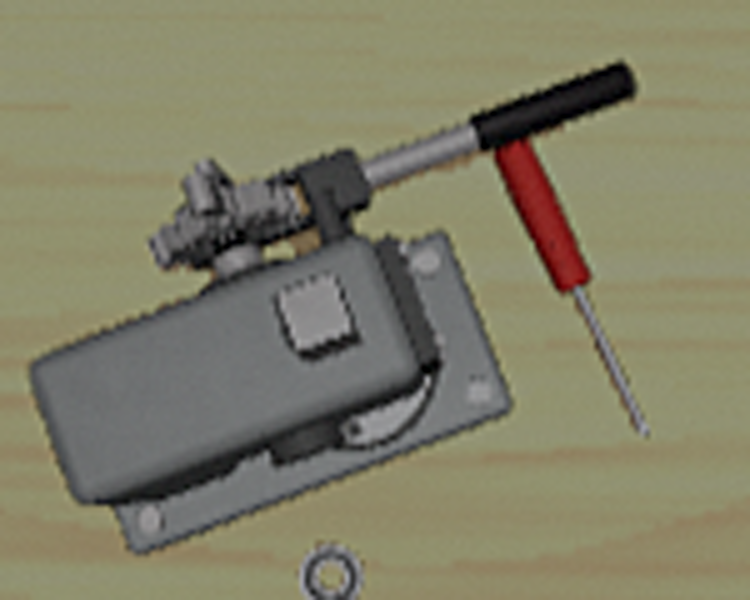

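View pics/scene0c.png

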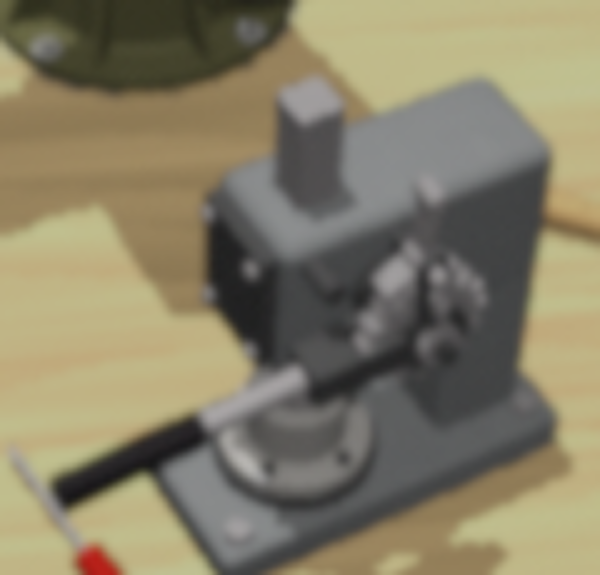

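Run:
```python
from h import *
d=np.load('pics/top0.npy')
c=lambda *a:[(x/5+170-.4,y/5+125-.4) for x,y in a]
s=lambda *a:[(x/5+220-.4,y/5+140-.4) for x,y in a]
B=plane('top',c((445,235),(512,405),(133,552)),.035);print('base',B.round(3).tolist(),np.linalg.norm(B[1]-B[0]),np.linalg.norm(B[2]-B[1]))
H=plane('top',c((32,368),(375,240),(420,370),(85,500)),.265);print('head',H.round(3).tolist(),[np.linalg.norm(H[i]-H[i-1]) for i in range(4)])
def xy(f):print('yaw f',np.arctan2(f[1],f[0]))
xy(B[1]-B[2]);xy(H[1]-H[0]);xy(H[2]-H[3])
G=plane('top',c((475,135),(630,80)),.21);print('grip',G.round(3).tolist(),np.linalg.norm(G[1]-G[0]));xy(G[1]-G[0])
f=(B[1]-B[2]);f/=np.linalg.norm(f);mid=(B[0]+B[2])/2
print('press',mid,'f',f)
ex=-f;ey=np.array([-ex[1],ex[0],0])
R=np.c_[ex,ey]
uv,P=cloud('top',d,(205,150,245,190));m=(P[:,2]>.27)
L=(P-mid)@R
for a in np.c_[uv,L.round(3),P[:,2].round(3)][m&(L[:,1]<-.045)]:print(a.tolist())
# scene depth grip & tail
uv,P=cloud('scene',np.load('pics/scene0.npy'),(226,140,335,245));L=(P-mid)@R
m=(L[:,1]<-.055)&(P[:,2]>.26);print(np.c_[uv,L.round(3),P[:,2].round(3)][m].tolist())
m=(L[:,0]<-.13)&(P[:,2]>.15);print('grip sc',m.sum(),L[m].mean(0),P[m].mean(0))
```

```text
base [[0.583, -0.008, 0.035], [0.48, -0.049, 0.035], [0.39, 0.18, 0.035]] 0.11161628917986197 0.24581181647495357
head [[0.482, 0.192, 0.265], [0.546, 0.024, 0.265], [0.482, 0.001, 0.265], [0.418, 0.164, 0.265]] [np.float64(0.07012415239723858), np.float64(0.17983651571489678), np.float64(0.06780516332065718), np.float64(0.17523751346674254)]
yaw f -1.1953870845688606
yaw f -1.2079451275851545
yaw f -1.1949553766407657
grip [[0.61, -0.025, 0.21], [0.64, -0.106, 0.21]] 0.08635683461525862
yaw f -1.2209821413661806
press [0.48652709 0.08623416 0.035     ] f [ 0.3666533  -0.93035765  0.        ]
[210.0, 157.0, -0.014, -0.099, 0.271]
[209.0, 158.0, -0.011, -0.098, 0.27]
[210.0, 158.0, -0.014, -0.096, 0.271]
[211.0, 158.0, -0.016, -0.095, 0.273]
[209.0, 159.0, -0.01, -0.095, 0.271]
[210.0, 159.0, -0.013, -0.094, 0.271]
[212.0, 159.0, -0.017, -0.093, 0.27]
[208.0, 160.0, -0.01, -0.084, 0.316]
[209.0, 160.0, -0.013, -0.082, 0.319]
[210.0, 160.0, -0.015, -0.082, 0.315]
[211.0, 160.0, -0.017, -0.082, 0.311]
[212.0, 160.0, -0.017, -0.089, 0.276]
[213.0, 160.0, -0.019, -0.089, 0.274]
[214.0, 16
[... 9693 characters left out ...]
0.098, 0.269], [309.0, 195.0, -0.012, -0.1, 0.27], [285.0, 196.0, -0.066, -0.065, 0.261], [299.0, 196.0, -0.033, -0.084, 0.262], [300.0, 196.0, -0.03, -0.084, 0.26], [301.0, 196.0, -0.028, -0.086, 0.26], [304.0, 196.0, -0.02, -0.09, 0.26], [305.0, 196.0, -0.019, -0.092, 0.262], [306.0, 196.0, -0.016, -0.093, 0.261], [307.0, 196.0, -0.019, -0.1, 0.27], [308.0, 196.0, -0.014, -0.099, 0.266], [309.0, 196.0, -0.011, -0.099, 0.264], [306.0, 197.0, -0.019, -0.096, 0.262], [307.0, 197.0, -0.017, -0.099, 0.263], [308.0, 197.0, -0.015, -0.1, 0.263], [309.0, 197.0, -0.012, -0.101, 0.263], [308.0, 198.0, -0.015, -0.101, 0.261]]
grip sc 314 [-0.18894841 -0.07994075] [ 0.63017913 -0.0602449   0.20297979]
```

```bash
python3 -m handwheel '[{"fingers":-1,"x":0,"y":-0.05,"z":0,"spin":-8},{"fingers":-1,"x":0,"y":-0.1,"z":0,"spin":-16},{"fingers":-1,"x":0,"y":-0.15,"z":0,"spin":-24},{"fingers":-1,"x":-0.02,"y":-0.19,"z":0.025,"spin":-32},{"fingers":-1,"x":-0.05,"y":-0.2,"z":0.06,"spin":-40},{"fingers":-1,"x":-0.08,"y":-0.2,"z":0.1,"spin":-48},{"fingers":-1,"x":-0.11,"y":-0.2,"z":0.14,"spin":-56},{"fingers":-1,"x":-0.14,"y":-0.2,"z":0.18,"spin":-64},{"fingers":-1,"x":-0.17,"y":-0.2,"z":0.22,"spin":-72},{"fingers":-1,"x":-0.2,"y":-0.2,"z":0.25,"spin":-80}]' 20; python3 -c "
from station import get_obs;import numpy as np
o=get_obs();print({k:np.round(v,3).tolist() for k,v in o.items()})"
```

```text
time_s: 1.1
ee_pos: [0.3701, -0.2182, 0.4242]
eef_rot: [-1.57, 0.0, 0.245]
force: [0.4, -0.3, 0.2]
grip_width: 0.0173
{'time_s': 1.1, 'qpos': [-0.618, -0.047, 1.458, 0.0, 1.731, -0.863], 'joint_vel': [0.928, -0.206, 0.204, -0.002, 0.008, -0.469], 'tau': [-7.638, -34.36, -38.237, 0.028, 0.151, 1.212], 'ee_pos': [0.37, -0.218, 0.424], 'eef_rot': [-1.57, 0.0, 0.245], 'force': [0.402, -0.312, 0.244], 'moment': [0.023, -0.083, 0.033], 'grip_width': 0.017}
```

```bash
python3 -m handwheel '[{"fingers":-1,"x":0.03,"y":0,"z":0.035,"spin":-4},{"fingers":-1,"x":0.06,"y":0,"z":0.07,"spin":-7.5},{"fingers":-1,"x":0.09,"y":0,"z":0.105,"spin":-7.5},{"fingers":-1,"x":0.12,"y":0,"z":0.14,"spin":-7.5},{"fingers":-1,"x":0.15,"y":0,"z":0.18,"spin":-7.5},{"fingers":-1,"x":0.18,"y":0,"z":0.215,"spin":-7.5},{"fingers":-1,"x":0.21,"y":0,"z":0.25,"spin":-7.5},{"fingers":-1,"x":0.24,"y":0,"z":0.285,"spin":-7.5},{"fingers":-1,"x":0.259,"y":0,"z":0.314,"spin":-7.5},{"fingers":-1,"x":0.259,"y":0,"z":0.314,"spin":-7.5}]'
python3 - <<'E'
from h import *
p,d=cams.camera('scene');b=(200,60,360,260)
cv2.imwrite('pics/s1.png',cv2.resize(p[b[1]:b[3],b[0]:b[2],::-1],None,fx=3,fy=3,interpolation=2))
E
```

```text
time_s: 2.1
ee_pos: [0.5476, 0.1493, 0.4227]
eef_rot: [-1.57, 0.003, 0.373]
force: [-0.8, 0.6, 0.4]
grip_width: 0.0005
```

View pics/s1.png

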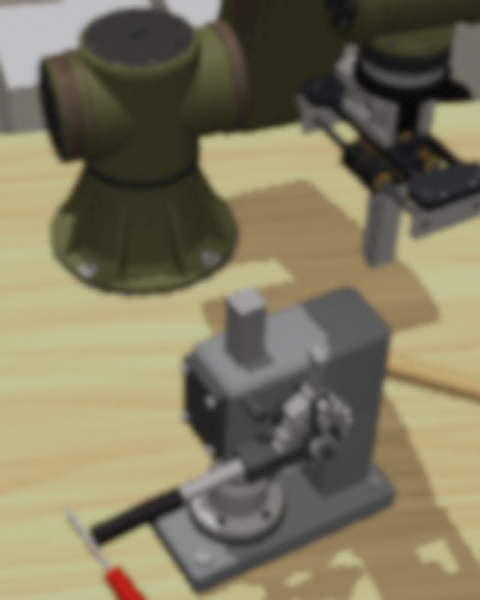

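```bash
python3 -m handwheel '[{"fingers":-1,"x":0,"y":0.04,"z":0,"spin":0},{"fingers":-1,"x":0,"y":0.08,"z":0,"spin":0},{"fingers":-1,"x":0,"y":0.107,"z":0,"spin":0},{"fingers":-1,"x":0,"y":0.107,"z":-0.01,"spin":0},{"fingers":-1,"x":0,"y":0.107,"z":-0.02,"spin":0},{"fingers":-1,"x":0,"y":0.107,"z":-0.025,"spin":0},{"fingers":-1,"x":0,"y":0.107,"z":-0.03,"spin":0},{"fingers":-1,"x":0,"y":0.107,"z":-0.035,"spin":0},{"fingers":-1,"x":0,"y":0.107,"z":-0.04,"spin":0},{"fingers":-1,"x":0,"y":0.107,"z":-0.044,"spin":0}]'
python3 -m handwheel '[{"fingers":-1,"x":0,"y":0,"z":-0.003,"spin":0},{"fingers":-1,"x":0,"y":0,"z":-0.006,"spin":0},{"fingers":-1,"x":0,"y":0,"z":-0.009,"spin":0},{"fingers":-1,"x":0,"y":0,"z":-0.012,"spin":0},{"fingers":-1,"x":0,"y":0,"z":-0.014,"spin":0},{"fingers":-1,"x":0,"y":0,"z":-0.016,"spin":0},{"fingers":-1,"x":0,"y":0,"z":-0.018,"spin":0},{"fingers":-1,"x":0,"y":0,"z":-0.02,"spin":0},{"fingers":-1,"x":0,"y":0,"z":-0.02,"spin":0},{"fingers":-1,"x":0,"y":0,"z":-0.02,"spin":0}]'
python3 - <<'E'
from h import *
p,d=cams.camera('scene');b=(220,140,340,255)
cv2.imwrite('pics/s2.png',cv2.resize(p[b[1]:b[3],b[0]:b[2],::-1],None,fx=5,fy=5,interpolation=2))
E
```

```text
time_s: 3.15
ee_pos: [0.563, 0.1045, 0.3176]
eef_rot: [-1.571, -0.0, 0.369]
force: [0.7, 1.2, 0.5]
grip_width: 0.0005
time_s: 4.15
ee_pos: [0.5701, 0.0863, 0.3175]
eef_rot: [-1.571, -0.0, 0.369]
force: [0.4, 0.3, 0.9]
grip_width: 0.0006
```

View pics/s2.png

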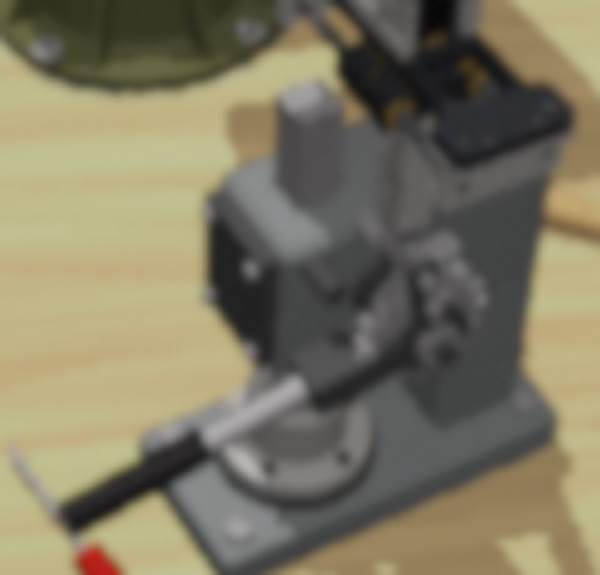

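```bash
python3 -m handwheel '[{"fingers":-1,"x":0,"y":0,"z":0.01,"spin":0},{"fingers":-1,"x":0,"y":-0.03,"z":0.01,"spin":0},{"fingers":-1,"x":0,"y":-0.07,"z":0.01,"spin":0},{"fingers":-1,"x":0,"y":-0.07,"z":-0.03,"spin":0},{"fingers":0,"x":0,"y":-0.07,"z":-0.07,"spin":0},{"fingers":0,"x":0,"y":-0.07,"z":-0.11,"spin":0},{"fingers":0.2,"x":-0.004,"y":-0.07,"z":-0.15,"spin":0},{"fingers":0.2,"x":-0.004,"y":-0.05,"z":-0.155,"spin":0},{"fingers":0.2,"x":-0.004,"y":-0.04,"z":-0.155,"spin":0},{"fingers":0.2,"x":-0.004,"y":-0.04,"z":-0.155,"spin":0}]'
python3 - <<'E'
from h import *
p,d=cams.camera('scene');b=(220,110,340,255)
cv2.imwrite('pics/s3.png',cv2.resize(p[b[1]:b[3],b[0]:b[2],::-1],None,fx=4,fy=4,interpolation=2))
mid=np.array([.4865,.0862,.0]);ex=np.array([-.366,.9305,0]);ey=np.array([-.9305,-.366,0]);R=np.c_[ex,ey]
uv,P=cloud('scene',d,(220,130,335,250));L=(P-mid)@R
m=(L[:,1]<-.06)&(L[:,1]>-.095)&(L[:,0]>-.1)&(P[:,2]>.295)&(P[:,2]<.33);print('tail',m.sum(),L[m].mean(0),P[m,2].max())
g=cv2.cvtColor(p,cv2.COLOR_RGB2GRAY)[uv[:,1],uv[:,0]]
m=(g<60)&(L[:,0]<-.13)&(L[:,0]>-.25)&(abs(L[:,1]+.075)<.03)&(P[:,2]>.1)&(P[:,2]<.23)
print('grip',m.sum(),L[m].mean(0),P[m,2].mean(),np.polyfit(L[m,0],P[m,2],1),np.percentile(L[m],[3,97],axis=0))
E
```

```text
time_s: 5.2
ee_pos: [0.6219, -0.0588, 0.356]
eef_rot: [-1.569, 0.002, 0.37]
force: [0.6, 0.3, -0.3]
grip_width: 0.0449
tail 38 [-0.04830282 -0.07893567] 0.31084514269154206
grip 168 [-0.19039697 -0.08221268] 0.1827435236177594 [0.17077091 0.21525779] [[-0.23101087 -0.08784947]
 [-0.15340871 -0.07561991]]
```

View pics/s3.png

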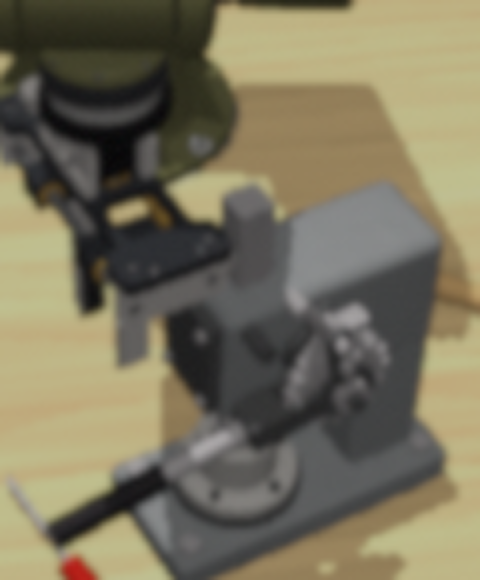

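```bash
python3 -m handwheel '[{"fingers":0.2,"x":-0.001,"y":0.03,"z":-0.008,"spin":0},{"fingers":0.2,"x":-0.001,"y":0.06,"z":-0.008,"spin":0},{"fingers":0.2,"x":-0.001,"y":0.09,"z":-0.008,"spin":0},{"fingers":0.2,"x":-0.001,"y":0.12,"z":-0.008,"spin":0},{"fingers":0.2,"x":-0.001,"y":0.15,"z":-0.008,"spin":0},{"fingers":0.2,"x":-0.001,"y":0.177,"z":-0.008,"spin":0},{"fingers":0.2,"x":-0.001,"y":0.177,"z":-0.008,"spin":0},{"fingers":-0.4,"x":-0.001,"y":0.177,"z":-0.008,"spin":0},{"fingers":-1,"x":-0.001,"y":0.177,"z":-0.008,"spin":0},{"fingers":-1,"x":-0.001,"y":0.177,"z":-0.008,"spin":0}]' 30
python3 -m handwheel '[{"fingers":-1,"x":0,"y":0,"z":0,"spin":0},{"fingers":-1,"x":0,"y":0,"z":0,"spin":0},{"fingers":-1,"x":0,"y":0,"z":0,"spin":0},{"fingers":-1,"x":0,"y":0,"z":0,"spin":0},{"fingers":-1,"x":0,"y":0,"z":0,"spin":0},{"fingers":-1,"x":0,"y":0,"z":0,"spin":0},{"fingers":-1,"x":0,"y":0,"z":0,"spin":0},{"fingers":-1,"x":0,"y":0,"z":0,"spin":0},{"fingers":-1,"x":0,"y":0,"z":0,"spin":0},{"fingers":-1,"x":0,"y":0,"z":0,"spin":0}]'
python3 -c "
import numpy as np
print(-.17)
for a in (-.17,0,.15,.3,.45,.6,.75): print(a,'y',round(-.185*(np.sin(a)-np.sin(-.17)),3),'z',round(-.185*(np.cos(a)-np.cos(-.17)),3))"
```

```text
time_s: 6.25
ee_pos: [0.6248, -0.0675, 0.1823]
eef_rot: [-1.572, -0.002, 0.369]
force: [0.2, 0.0, 0.5]
grip_width: 0.0359
time_s: 7.25
ee_pos: [0.6277, -0.0664, 0.1823]
eef_rot: [-1.574, -0.011, 0.37]
force: [27.9, 7.1, -4.4]
grip_width: 0.0215
-0.17
-0.17 y -0.0 z -0.0
0 y -0.031 z -0.003
0.15 y -0.059 z -0.001
0.3 y -0.086 z 0.006
0.45 y -0.112 z 0.016
0.6 y -0.136 z 0.03
0.75 y -0.157 z 0.047
```

```bash
python3 -m handwheel '[{"fingers":-1,"x":0.001,"y":0,"z":0,"spin":0},{"fingers":-1,"x":0.002,"y":0,"z":0,"spin":0},{"fingers":-1,"x":0.003,"y":0,"z":0,"spin":0},{"fingers":-1,"x":0.003,"y":0,"z":0,"spin":0},{"fingers":-1,"x":0.003,"y":0,"z":0,"spin":0},{"fingers":-1,"x":0.003,"y":0,"z":0,"spin":0},{"fingers":-1,"x":0.003,"y":0,"z":0,"spin":0},{"fingers":-1,"x":0.003,"y":0,"z":0,"spin":0},{"fingers":-1,"x":0.003,"y":0,"z":0,"spin":0},{"fingers":-1,"x":0.003,"y":0,"z":0,"spin":0}]'
```

```text
time_s: 8.25
ee_pos: [0.628, -0.0661, 0.1814]
eef_rot: [-1.572, -0.003, 0.369]
force: [6.7, 2.9, 0.0]
grip_width: 0.021
```

```bash
python3 -m handwheel '[{"fingers":-1,"x":0.001,"y":-0.015,"z":-0.002,"spin":0},{"fingers":-1,"x":0.001,"y":-0.031,"z":-0.003,"spin":0},{"fingers":-1,"x":0.001,"y":-0.045,"z":-0.002,"spin":0},{"fingers":-1,"x":0.001,"y":-0.059,"z":-0.001,"spin":0},{"fingers":-1,"x":0.001,"y":-0.073,"z":0.002,"spin":0},{"fingers":-1,"x":0.001,"y":-0.086,"z":0.006,"spin":0},{"fingers":-1,"x":0.001,"y":-0.099,"z":0.011,"spin":0},{"fingers":-1,"x":0.001,"y":-0.112,"z":0.016,"spin":0},{"fingers":-1,"x":0.001,"y":-0.112,"z":0.016,"spin":0},{"fingers":-1,"x":0.001,"y":-0.112,"z":0.016,"spin":0}]'
```

```text
time_s: 9.25
ee_pos: [0.622, -0.0509, 0.2932]
eef_rot: [-1.571, -0.0, 0.369]
force: [-0.2, 1.7, -0.5]
grip_width: 0.0208
```

```bash
python3 -m handwheel '[{"fingers":-1,"x":0,"y":-0.012,"z":0.007,"spin":0},{"fingers":-1,"x":0,"y":-0.024,"z":0.014,"spin":0},{"fingers":-1,"x":0,"y":-0.035,"z":0.022,"spin":0},{"fingers":-1,"x":0,"y":-0.045,"z":0.031,"spin":0},{"fingers":-1,"x":0,"y":-0.045,"z":0.031,"spin":0},{"fingers":-1,"x":0,"y":-0.045,"z":0.031,"spin":0},{"fingers":-1,"x":0,"y":-0.045,"z":0.031,"spin":0},{"fingers":-1,"x":0,"y":-0.045,"z":0.031,"spin":0},{"fingers":-1,"x":0,"y":-0.045,"z":0.031,"spin":0},{"fingers":-1,"x":0,"y":-0.045,"z":0.031,"spin":0}]'
python3 -c "
import numpy as np
b=.75
for a in np.arange(.65,-.56,-.1): print(round(a,2),'y',round(-.185*(np.sin(a)-np.sin(b)),3),'z',round(-.185*(np.cos(a)-np.cos(b)),3))"
```

```text
time_s: 10.25
ee_pos: [0.6109, -0.0225, 0.3373]
eef_rot: [-1.571, 0.0, 0.369]
force: [-3.4, -1.1, -0.2]
grip_width: 0.0214
0.65 y 0.014 z -0.012
0.55 y 0.029 z -0.022
0.45 y 0.046 z -0.031
0.35 y 0.063 z -0.038
0.25 y 0.08 z -0.044
0.15 y 0.098 z -0.048
0.05 y 0.117 z -0.049
-0.05 y 0.135 z -0.049
-0.15 y 0.154 z -0.048
-0.25 y 0.172 z -0.044
-0.35 y 0.19 z -0.038
-0.45 y 0.207 z -0.031
-0.55 y 0.223 z -0.022
```

```bash
python3 -m handwheel '[{"fingers":-1,"x":0,"y":0.014,"z":-0.012,"spin":0},{"fingers":-1,"x":0,"y":0.029,"z":-0.022,"spin":0},{"fingers":-1,"x":0,"y":0.046,"z":-0.031,"spin":0},{"fingers":-1,"x":0,"y":0.063,"z":-0.038,"spin":0},{"fingers":-1,"x":0,"y":0.08,"z":-0.044,"spin":0},{"fingers":-1,"x":0,"y":0.098,"z":-0.048,"spin":0},{"fingers":-1,"x":0,"y":0.098,"z":-0.048,"spin":0},{"fingers":-1,"x":0,"y":0.098,"z":-0.048,"spin":0},{"fingers":-1,"x":0,"y":0.098,"z":-0.048,"spin":0},{"fingers":-1,"x":0,"y":0.098,"z":-0.048,"spin":0}]'
python3 -m handwheel '[{"fingers":-1,"x":0,"y":0.018,"z":-0.001,"spin":0},{"fingers":-1,"x":0,"y":0.037,"z":-0.001,"spin":0},{"fingers":-1,"x":0,"y":0.056,"z":0,"spin":0},{"fingers":-1,"x":0,"y":0.074,"z":0.004,"spin":0},{"fingers":-1,"x":0,"y":0.092,"z":0.01,"spin":0},{"fingers":-1,"x":0,"y":0.109,"z":0.017,"spin":0},{"fingers":-1,"x":0,"y":0.12,"z":0.023,"spin":0},{"fingers":-1,"x":0,"y":0.122,"z":0.024,"spin":0},{"fingers":-1,"x":0,"y":0.122,"z":0.024,"spin":0},{"fingers":-1,"x":0,"y":0.122,"z":0.024,"spin":0}]'
python3 - <<'E'
from h import *
p,d=cams.camera('scene');b=(200,110,340,260)
cv2.imwrite('pics/s4.png',cv2.resize(p[b[1]:b[3],b[0]:b[2],::-1],None,fx=4,fy=4,interpolation=2))
mid=np.array([.4865,.0862,.0]);R=np.array([[-.366,.9305,0],[-.9305,-.366,0]]).T
for nm,dd in(('0',np.load('pics/scene0.npy')),('now',d)):
    uv,P=cloud('scene',dd,(265,125,335,200));L=(P-mid)@R
    m=(abs(L[:,1])<.025)&(L[:,0]>-.08)&(L[:,0]<-.02)&(P[:,2]>.275)&(P[:,2]<.38)
    print(nm,m.sum(),np.percentile(P[m,2],[50,90,97]) if m.any() else'')
E
```

```text
time_s: 11.25
ee_pos: [0.6285, -0.0672, 0.2397]
eef_rot: [-1.571, -0.0, 0.369]
force: [2.6, -3.0, -3.5]
grip_width: 0.0213
time_s: 12.25
ee_pos: [0.6195, -0.0444, 0.1177]
eef_rot: [-1.57, 0.0, 0.369]
force: [-3.3, 2.7, -0.6]
grip_width: 0.0212
0 286 [0.31532667 0.3350193  0.33630301]
now 184 [0.30810723 0.31555782 0.31697067]
```

View pics/s4.png

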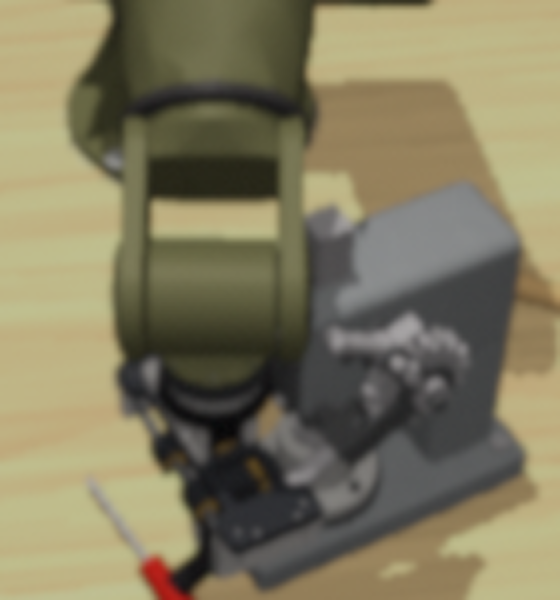

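```bash
python3 -m handwheel '[{"fingers":-1,"x":0,"y":-0.015,"z":-0.008,"spin":0},{"fingers":-1,"x":0,"y":-0.03,"z":-0.014,"spin":0},{"fingers":-1,"x":0,"y":-0.048,"z":-0.02,"spin":0},{"fingers":-1,"x":0,"y":-0.066,"z":-0.024,"spin":0},{"fingers":-1,"x":0,"y":-0.085,"z":-0.025,"spin":0},{"fingers":-1,"x":0,"y":-0.104,"z":-0.025,"spin":0},{"fingers":-1,"x":0,"y":-0.122,"z":-0.024,"spin":0},{"fingers":-1,"x":0,"y":-0.122,"z":-0.024,"spin":0},{"fingers":-1,"x":0,"y":-0.122,"z":-0.024,"spin":0},{"fingers":-1,"x":0,"y":-0.122,"z":-0.024,"spin":0}]'
python3 -m handwheel '[{"fingers":-1,"x":0,"y":-0.018,"z":0.004,"spin":0},{"fingers":-1,"x":0,"y":-0.035,"z":0.01,"spin":0},{"fingers":-1,"x":0,"y":-0.052,"z":0.017,"spin":0},{"fingers":-1,"x":0,"y":-0.069,"z":0.026,"spin":0},{"fingers":-1,"x":0,"y":-0.084,"z":0.036,"spin":0},{"fingers":-1,"x":0,"y":-0.099,"z":0.049,"spin":0},{"fingers":-1,"x":0,"y":-0.1,"z":0.05,"spin":0},{"fingers":-1,"x":0,"y":-0.1,"z":0.05,"spin":0},{"fingers":-1,"x":0,"y":-0.1,"z":0.05,"spin":0},{"fingers":-1,"x":0,"y":-0.1,"z":0.05,"spin":0}]'
```

```text
time_s: 13.3
ee_pos: [0.6286, -0.0675, 0.2397]
eef_rot: [-1.572, -0.001, 0.369]
force: [0.8, -1.6, -0.2]
grip_width: 0.021
time_s: 14.3
ee_pos: [0.6101, -0.0203, 0.3398]
eef_rot: [-1.571, 0.0, 0.369]
force: [-4.0, -1.7, 2.2]
grip_width: 0.0212
```

```bash
python3 -c "
import numpy as np
b=.775
for a in np.arange(.75,-.61,-.05): print(round(a,2),'y',round(-.185*(np.sin(a)-np.sin(b)),4),'z',round(-.185*(np.cos(a)-np.cos(b)),4))"
python3 -m handwheel '[{"fingers":-1,"x":0,"y":0.007,"z":-0.006,"spin":0},{"fingers":-1,"x":0,"y":0.014,"z":-0.012,"spin":0},{"fingers":-1,"x":0,"y":0.02,"z":-0.017,"spin":0},{"fingers":-1,"x":0,"y":0.026,"z":-0.021,"spin":0},{"fingers":-1,"x":0,"y":0.033,"z":-0.026,"spin":0},{"fingers":-1,"x":0,"y":0.041,"z":-0.03,"spin":0},{"fingers":-1,"x":0,"y":0.048,"z":-0.034,"spin":0},{"fingers":-1,"x":0,"y":0.053,"z":-0.037,"spin":0},{"fingers":-1,"x":0,"y":0.058,"z":-0.039,"spin":0},{"fingers":-1,"x":0,"y":0.062,"z":-0.041,"spin":0}]'
```

```text
0.75 y 0.0033 z -0.0032
0.7 y 0.0103 z -0.0093
0.65 y 0.0175 z -0.0151
0.6 y 0.025 z -0.0205
0.55 y 0.0328 z -0.0255
0.5 y 0.0408 z -0.0302
0.45 y 0.049 z -0.0344
0.4 y 0.0574 z -0.0382
0.35 y 0.066 z -0.0416
0.3 y 0.0748 z -0.0446
0.25 y 0.0837 z -0.0471
0.2 y 0.0927 z -0.0491
0.15 y 0.1018 z -0.0508
0.1 y 0.111 z -0.0519
0.05 y 0.1202 z -0.0526
-0.0 y 0.1294 z -0.0528
-0.05 y 0.1387 z -0.0526
-0.1 y 0.1479 z -0.0519
-0.15 y 0.1571 z -0.0508
-0.2 y 0.1662 z -0.0491
-0.25 y 0.1752 z -0.0471
-0.3 y 0.1841 z -0.0446
-0.35 y 0.1929 z -0.0416
-0.4 y 0.2015 z -0.0382
-0.45 y 0.2099 z -0.0344
-0.5 y 0.2181 z -0.0302
-0.55 y 0.2261 z -0.0255
-0.6 y 0.2339 z -0.0205
time_s: 15.3
ee_pos: [0.6248, -0.0576, 0.2771]
eef_rot: [-1.568, 0.001, 0.37]
force: [-7.2, 5.5, 1.1]
grip_width: 0.0211
```

```bash
cat > t.py <<'E'
from station import get_obs
import numpy as np
o=get_obs();p=np.array(o['ee_pos']);f=np.array(o['force']);ex=np.array([-.366,.9305,0])
x=(p-[.4865,.0862,0])@ex;a=np.arctan2(p[2]-.21,-(x+.010))
print('a',round(a,3),'r',round(np.hypot(p[2]-.21,x+.01),4),'tang',round(f@ex*np.sin(a)+f[2]*np.cos(a),2),'rad',round(-f@ex*np.cos(a)+f[2]*np.sin(a),2))
E
python3 -m handwheel '[{"fingers":-1,"x":0,"y":0.0015,"z":0,"spin":0},{"fingers":-1,"x":0,"y":0.003,"z":0,"spin":0},{"fingers":-1,"x":0,"y":0.0045,"z":0,"spin":0},{"fingers":-1,"x":0,"y":0.006,"z":-0.001,"spin":0},{"fingers":-1,"x":0,"y":0.0075,"z":-0.001,"spin":0},{"fingers":-1,"x":0,"y":0.009,"z":-0.002,"spin":0},{"fingers":-1,"x":0,"y":0.0105,"z":-0.002,"spin":0},{"fingers":-1,"x":0,"y":0.012,"z":-0.003,"spin":0},{"fingers":-1,"x":0,"y":0.0135,"z":-0.003,"spin":0},{"fingers":-1,"x":0,"y":0.015,"z":-0.0035,"spin":0}]';python3 t.py
python3 -m handwheel '[{"fingers":-1,"x":0,"y":0.0015,"z":0,"spin":0},{"fingers":-1,"x":0,"y":0.003,"z":-0.001,"spin":0},{"fingers":-1,"x":0,"y":0.0045,"z":-0.001,"spin":0},{"fingers":-1,"x":0,"y":0.006,"z":-0.001,"spin":0},{"fingers":-1,"x":0,"y":0.0075,"z":-0.002,"spin":0},{"fingers":-1,"x":0,"y":0.009,"z":-0.002,"spin":0},{"fingers":-1,"x":0,"y":0.0105,"z":-0.002,"spin":0},{"fingers":-1,"x":0,"y":0.012,"z":-0.003,"spin":0},{"fingers":-1,"x":0,"y":0.0135,"z":-0.003,"spin":0},{"fingers":-1,"x":0,"y":0.015,"z":-0.003,"spin":0}]';python3 t.py
```

```text
time_s: 16.3
ee_pos: [0.6264, -0.0619, 0.2624]
eef_rot: [-1.571, -0.0, 0.369]
force: [-3.4, 0.5, 4.4]
grip_width: 0.0209
a 0.284 r 0.1866 tang 4.7 rad -0.42
time_s: 17.3
ee_pos: [0.6275, -0.0648, 0.2475]
eef_rot: [-1.571, -0.0, 0.369]
force: [0.7, -1.5, 5.2]
grip_width: 0.0208
a 0.203 r 0.186 tang 4.8 rad 2.7
```

```bash
cat >> t.py <<'E'
import sys
sys.exit(0 if f@ex*np.sin(a)+f[2]*np.cos(a)<6.8 else 1)
E
python3 -m handwheel '[{"fingers":-1,"x":0,"y":0.001,"z":0,"spin":0},{"fingers":-1,"x":0,"y":0.002,"z":0,"spin":0},{"fingers":-1,"x":0,"y":0.003,"z":0,"spin":0},{"fingers":-1,"x":0,"y":0.004,"z":0,"spin":0},{"fingers":-1,"x":0,"y":0.005,"z":0,"spin":0},{"fingers":-1,"x":0,"y":0.006,"z":0,"spin":0},{"fingers":-1,"x":0,"y":0.007,"z":-0.001,"spin":0},{"fingers":-1,"x":0,"y":0.008,"z":-0.001,"spin":0},{"fingers":-1,"x":0,"y":0.009,"z":-0.001,"spin":0},{"fingers":-1,"x":0,"y":0.01,"z":-0.001,"spin":0}]' && python3 t.py && python3 -m handwheel '[{"fingers":-1,"x":0,"y":0.001,"z":0,"spin":0},{"fingers":-1,"x":0,"y":0.002,"z":0,"spin":0},{"fingers":-1,"x":0,"y":0.003,"z":0,"spin":0},{"fingers":-1,"x":0,"y":0.004,"z":0,"spin":0},{"fingers":-1,"x":0,"y":0.005,"z":0,"spin":0},{"fingers":-1,"x":0,"y":0.006,"z":0,"spin":0},{"fingers":-1,"x":0,"y":0.007,"z":-0.001,"spin":0},{"fingers":-1,"x":0,"y":0.008,"z":-0.001,"spin":0},{"fingers":-1,"x":0,"y":0.009,"z":-0.001,"spin":0},{"fingers":-1,"x":0,"y":0.01,"z":-0.001,"spin":0}]' && python3 t.py && python3 -m handwheel '[{"fingers":-1,"x":0,"y":0.001,"z":0,"spin":0},{"fingers":-1,"x":0,"y":0.002,"z":0,"spin":0},{"fingers":-1,"x":0,"y":0.003,"z":0,"spin":0},{"fingers":-1,"x":0,"y":0.004,"z":0,"spin":0},{"fingers":-1,"x":0,"y":0.005,"z":0,"spin":0},{"fingers":-1,"x":0,"y":0.006,"z":0,"spin":0},{"fingers":-1,"x":0,"y":0.007,"z":0,"spin":0},{"fingers":-1,"x":0,"y":0.008,"z":0,"spin":0},{"fingers":-1,"x":0,"y":0.009,"z":0,"spin":0},{"fingers":-1,"x":0,"y":0.01,"z":0,"spin":0}]' && python3 t.py
```

```text
time_s: 18.3
ee_pos: [0.6279, -0.0659, 0.238]
eef_rot: [-1.572, -0.001, 0.369]
force: [0.3, -2.5, 7.2]
grip_width: 0.0215
a 0.151 r 0.1854 tang 6.77 rad 3.5
time_s: 19.3
ee_pos: [0.6282, -0.0666, 0.2278]
eef_rot: [-1.571, -0.001, 0.369]
force: [-0.8, 0.1, 7.0]
grip_width: 0.0212
a 0.097 r 0.1849 tang 6.98 rad 0.3
```

```bash
sed -i 's/<6.8/<8.5/' t.py
python3 -m handwheel '[{"fingers":-1,"x":0,"y":0.001,"z":0,"spin":0},{"fingers":-1,"x":0,"y":0.002,"z":0,"spin":0},{"fingers":-1,"x":0,"y":0.003,"z":0,"spin":0},{"fingers":-1,"x":0,"y":0.004,"z":0,"spin":0},{"fingers":-1,"x":0,"y":0.005,"z":0,"spin":0},{"fingers":-1,"x":0,"y":0.006,"z":0,"spin":0},{"fingers":-1,"x":0,"y":0.007,"z":0,"spin":0},{"fingers":-1,"x":0,"y":0.008,"z":0,"spin":0},{"fingers":-1,"x":0,"y":0.009,"z":0,"spin":0},{"fingers":-1,"x":0,"y":0.01,"z":0,"spin":0}]' && python3 t.py && python3 -m handwheel '[{"fingers":-1,"x":0,"y":0.001,"z":0,"spin":0},{"fingers":-1,"x":0,"y":0.002,"z":0,"spin":0},{"fingers":-1,"x":0,"y":0.003,"z":0,"spin":0},{"fingers":-1,"x":0,"y":0.004,"z":0,"spin":0},{"fingers":-1,"x":0,"y":0.005,"z":0,"spin":0},{"fingers":-1,"x":0,"y":0.006,"z":0,"spin":0},{"fingers":-1,"x":0,"y":0.007,"z":0,"spin":0},{"fingers":-1,"x":0,"y":0.008,"z":0,"spin":0},{"fingers":-1,"x":0,"y":0.009,"z":0,"spin":0},{"fingers":-1,"x":0,"y":0.01,"z":0,"spin":0}]' && python3 t.py && python3 -m handwheel '[{"fingers":-1,"x":0,"y":0.001,"z":0,"spin":0},{"fingers":-1,"x":0,"y":0.002,"z":0,"spin":0},{"fingers":-1,"x":0,"y":0.003,"z":0,"spin":0},{"fingers":-1,"x":0,"y":0.004,"z":0,"spin":0},{"fingers":-1,"x":0,"y":0.005,"z":0,"spin":0},{"fingers":-1,"x":0,"y":0.006,"z":0,"spin":0},{"fingers":-1,"x":0,"y":0.007,"z":0.001,"spin":0},{"fingers":-1,"x":0,"y":0.008,"z":0.001,"spin":0},{"fingers":-1,"x":0,"y":0.009,"z":0.001,"spin":0},{"fingers":-1,"x":0,"y":0.01,"z":0.001,"spin":0}]' && python3 t.py
```

```text
time_s: 20.3
ee_pos: [0.6283, -0.0668, 0.2179]
eef_rot: [-1.572, -0.001, 0.369]
force: [-1.1, -2.2, 7.4]
grip_width: 0.0213
a 0.043 r 0.1844 tang 7.32 rad 1.98
time_s: 21.3
ee_pos: [0.6282, -0.0666, 0.2079]
eef_rot: [-1.571, -0.001, 0.369]
force: [-0.9, -0.5, 7.6]
grip_width: 0.0214
a -0.012 r 0.1841 tang 7.65 rad 0.11
time_s: 22.3
ee_pos: [0.6279, -0.0659, 0.1979]
eef_rot: [-1.572, -0.001, 0.369]
force: [0.3, -1.4, 6.6]
grip_width: 0.0209
a -0.066 r 0.1837 tang 6.68 rad 0.99
```

```bash
python3 -m handwheel '[{"fingers":-1,"x":0,"y":0.001,"z":0,"spin":0},{"fingers":-1,"x":0,"y":0.002,"z":0,"spin":0},{"fingers":-1,"x":0,"y":0.003,"z":0,"spin":0},{"fingers":-1,"x":0,"y":0.004,"z":0,"spin":0},{"fingers":-1,"x":0,"y":0.005,"z":0,"spin":0},{"fingers":-1,"x":0,"y":0.006,"z":0,"spin":0},{"fingers":-1,"x":0,"y":0.007,"z":0.001,"spin":0},{"fingers":-1,"x":0,"y":0.008,"z":0.001,"spin":0},{"fingers":-1,"x":0,"y":0.009,"z":0.001,"spin":0},{"fingers":-1,"x":0,"y":0.01,"z":0.001,"spin":0}]' && python3 t.py && python3 -m handwheel '[{"fingers":-1,"x":0,"y":0.001,"z":0,"spin":0},{"fingers":-1,"x":0,"y":0.002,"z":0,"spin":0},{"fingers":-1,"x":0,"y":0.003,"z":0,"spin":0},{"fingers":-1,"x":0,"y":0.004,"z":0,"spin":0},{"fingers":-1,"x":0,"y":0.005,"z":0.001,"spin":0},{"fingers":-1,"x":0,"y":0.006,"z":0.001,"spin":0},{"fingers":-1,"x":0,"y":0.007,"z":0.001,"spin":0},{"fingers":-1,"x":0,"y":0.008,"z":0.001,"spin":0},{"fingers":-1,"x":0,"y":0.009,"z":0.001,"spin":0},{"fingers":-1,"x":0,"y":0.01,"z":0.001,"spin":0}]' && python3 t.py && python3 -m handwheel '[{"fingers":-1,"x":0,"y":0.001,"z":0,"spin":0},{"fingers":-1,"x":0,"y":0.002,"z":0,"spin":0},{"fingers":-1,"x":0,"y":0.003,"z":0,"spin":0},{"fingers":-1,"x":0,"y":0.004,"z":0.001,"spin":0},{"fingers":-1,"x":0,"y":0.005,"z":0.001,"spin":0},{"fingers":-1,"x":0,"y":0.006,"z":0.001,"spin":0},{"fingers":-1,"x":0,"y":0.007,"z":0.001,"spin":0},{"fingers":-1,"x":0,"y":0.008,"z":0.002,"spin":0},{"fingers":-1,"x":0,"y":0.009,"z":0.002,"spin":0},{"fingers":-1,"x":0,"y":0.01,"z":0.002,"spin":0}]' && python3 t.py
```

```text
time_s: 23.3
ee_pos: [0.6275, -0.0648, 0.1878]
eef_rot: [-1.571, -0.001, 0.369]
force: [-1.4, -0.8, 6.3]
grip_width: 0.0213
a -0.121 r 0.1835 tang 6.26 rad -0.53
time_s: 24.3
ee_pos: [0.627, -0.0633, 0.1778]
eef_rot: [-1.57, -0.0, 0.369]
force: [-3.9, 2.2, 7.7]
grip_width: 0.0212
a -0.177 r 0.1834 tang 6.95 rad -4.75
time_s: 25.3
ee_pos: [0.6263, -0.0616, 0.1678]
eef_rot: [-1.57, -0.0, 0.369]
force: [-2.7, 2.2, 8.1]
grip_width: 0.0211
a -0.232 r 0.1836 tang 7.25 rad -4.77
```

```bash
python3 -m handwheel '[{"fingers":-1,"x":0,"y":0.001,"z":0,"spin":0},{"fingers":-1,"x":0,"y":0.002,"z":0.001,"spin":0},{"fingers":-1,"x":0,"y":0.003,"z":0.001,"spin":0},{"fingers":-1,"x":0,"y":0.004,"z":0.001,"spin":0},{"fingers":-1,"x":0,"y":0.005,"z":0.002,"spin":0},{"fingers":-1,"x":0,"y":0.006,"z":0.002,"spin":0},{"fingers":-1,"x":0,"y":0.007,"z":0.002,"spin":0},{"fingers":-1,"x":0,"y":0.008,"z":0.003,"spin":0},{"fingers":-1,"x":0,"y":0.009,"z":0.003,"spin":0},{"fingers":-1,"x":0,"y":0.01,"z":0.003,"spin":0}]' && python3 t.py && python3 -m handwheel '[{"fingers":-1,"x":0,"y":0.001,"z":0,"spin":0},{"fingers":-1,"x":0,"y":0.002,"z":0.001,"spin":0},{"fingers":-1,"x":0,"y":0.003,"z":0.001,"spin":0},{"fingers":-1,"x":0,"y":0.004,"z":0.001,"spin":0},{"fingers":-1,"x":0,"y":0.005,"z":0.002,"spin":0},{"fingers":-1,"x":0,"y":0.006,"z":0.002,"spin":0},{"fingers":-1,"x":0,"y":0.007,"z":0.002,"spin":0},{"fingers":-1,"x":0,"y":0.008,"z":0.003,"spin":0},{"fingers":-1,"x":0,"y":0.009,"z":0.003,"spin":0},{"fingers":-1,"x":0,"y":0.01,"z":0.004,"spin":0}]' && python3 t.py && python3 -m handwheel '[{"fingers":-1,"x":0,"y":0.001,"z":0,"spin":0},{"fingers":-1,"x":0,"y":0.002,"z":0.001,"spin":0},{"fingers":-1,"x":0,"y":0.003,"z":0.001,"spin":0},{"fingers":-1,"x":0,"y":0.004,"z":0.002,"spin":0},{"fingers":-1,"x":0,"y":0.005,"z":0.002,"spin":0},{"fingers":-1,"x":0,"y":0.006,"z":0.003,"spin":0},{"fingers":-1,"x":0,"y":0.007,"z":0.003,"spin":0},{"fingers":-1,"x":0,"y":0.008,"z":0.003,"spin":0},{"fingers":-1,"x":0,"y":0.009,"z":0.004,"spin":0},{"fingers":-1,"x":0,"y":0.01,"z":0.004,"spin":0}]' && python3 t.py
python3 - <<'E'
from h import *
p,d=cams.camera('scene')
mid=np.array([.4865,.0862,.0]);R=np.array([[-.366,.9305,0],[-.9305,-.366,0]]).T
uv,P=cloud('scene',d,(265,125,335,200));L=(P-mid)@R
m=(abs(L[:,1])<.025)&(L[:,0]>-.08)&(L[:,0]<-.02)&(P[:,2]>.275)&(P[:,2]<.38)
print(m.sum(),np.percentile(P[m,2],[50,90,97]) if m.any() else'')
E
```

```text
time_s: 26.3
ee_pos: [0.6252, -0.059, 0.1578]
eef_rot: [-1.571, -0.0, 0.369]
force: [-2.5, 1.5, 8.5]
grip_width: 0.021
a -0.289 r 0.1835 tang 7.5 rad -4.6
time_s: 27.3
ee_pos: [0.624, -0.0557, 0.1478]
eef_rot: [-1.572, -0.001, 0.369]
force: [0.4, -5.1, 5.9]
grip_width: 0.0209
a -0.346 r 0.1832 tang 7.16 rad 2.6
time_s: 28.3
ee_pos: [0.6224, -0.0516, 0.1379]
eef_rot: [-1.571, -0.0, 0.369]
force: [-3.4, 1.9, 9.5]
grip_width: 0.0212
a -0.406 r 0.1828 tang 7.53 rad -6.48
132 [0.29322563 0.29737896 0.29859345]
```

```bash
python3 -m handwheel '[{"fingers":-1,"x":0,"y":0.001,"z":0,"spin":0},{"fingers":-1,"x":0,"y":0.002,"z":0.001,"spin":0},{"fingers":-1,"x":0,"y":0.003,"z":0.001,"spin":0},{"fingers":-1,"x":0,"y":0.004,"z":0.002,"spin":0},{"fingers":-1,"x":0,"y":0.005,"z":0.002,"spin":0},{"fingers":-1,"x":0,"y":0.006,"z":0.003,"spin":0},{"fingers":-1,"x":0,"y":0.007,"z":0.003,"spin":0},{"fingers":-1,"x":0,"y":0.008,"z":0.004,"spin":0},{"fingers":-1,"x":0,"y":0.009,"z":0.004,"spin":0},{"fingers":-1,"x":0,"y":0.01,"z":0.005,"spin":0}]' && python3 t.py && python3 -m handwheel '[{"fingers":-1,"x":0,"y":0.001,"z":0,"spin":0},{"fingers":-1,"x":0,"y":0.002,"z":0.001,"spin":0},{"fingers":-1,"x":0,"y":0.003,"z":0.001,"spin":0},{"fingers":-1,"x":0,"y":0.004,"z":0.002,"spin":0},{"fingers":-1,"x":0,"y":0.005,"z":0.002,"spin":0},{"fingers":-1,"x":0,"y":0.006,"z":0.003,"spin":0},{"fingers":-1,"x":0,"y":0.007,"z":0.003,"spin":0},{"fingers":-1,"x":0,"y":0.008,"z":0.004,"spin":0},{"fingers":-1,"x":0,"y":0.009,"z":0.005,"spin":0},{"fingers":-1,"x":0,"y":0.009,"z":0.005,"spin":0}]' && python3 t.py
```

```text
time_s: 29.35
ee_pos: [0.6208, -0.0475, 0.1285]
eef_rot: [-1.572, -0.001, 0.369]
force: [-2.2, -4.6, 11.6]
grip_width: 0.0213
a -0.462 r 0.1827 tang 11.96 rad -2.07
```

```bash
python3 -m handwheel '[{"fingers":-1,"x":0,"y":0.0005,"z":0,"spin":0},{"fingers":-1,"x":0,"y":0.001,"z":0,"spin":0},{"fingers":-1,"x":0,"y":0.001,"z":0,"spin":0},{"fingers":-1,"x":0,"y":0.0015,"z":0.001,"spin":0},{"fingers":-1,"x":0,"y":0.0015,"z":0.001,"spin":0},{"fingers":-1,"x":0,"y":0.002,"z":0.001,"spin":0},{"fingers":-1,"x":0,"y":0.002,"z":0.001,"spin":0},{"fingers":-1,"x":0,"y":0.002,"z":0.001,"spin":0},{"fingers":-1,"x":0,"y":0.002,"z":0.001,"spin":0},{"fingers":-1,"x":0,"y":0.002,"z":0.001,"spin":0}]'; python3 t.py;  python3 - <<'E'
from h import *
p,d=cams.camera('scene');b=(220,130,340,270)
cv2.imwrite('pics/s5.png',cv2.resize(p[b[1]:b[3],b[0]:b[2],::-1],None,fx=4,fy=4,interpolation=2))
mid=np.array([.4865,.0862,.0]);R=np.array([[-.366,.9305,0],[-.9305,-.366,0]]).T
uv,P=cloud('scene',d,(265,125,335,200));L=(P-mid)@R
m=(abs(L[:,1])<.025)&(L[:,0]>-.08)&(L[:,0]<-.02)&(P[:,2]>.275)&(P[:,2]<.38)
print(m.sum(),np.percentile(P[m,2],[50,90,97]) if m.any() else'')
E
```

```text
time_s: 30.35
ee_pos: [0.6205, -0.0466, 0.1268]
eef_rot: [-1.572, -0.001, 0.369]
force: [-4.6, -3.4, 14.8]
grip_width: 0.0215
a -0.473 r 0.1827 tang 13.8 rad -5.45
119 [0.29333549 0.29639777 0.29827453]
```

View pics/s5.png

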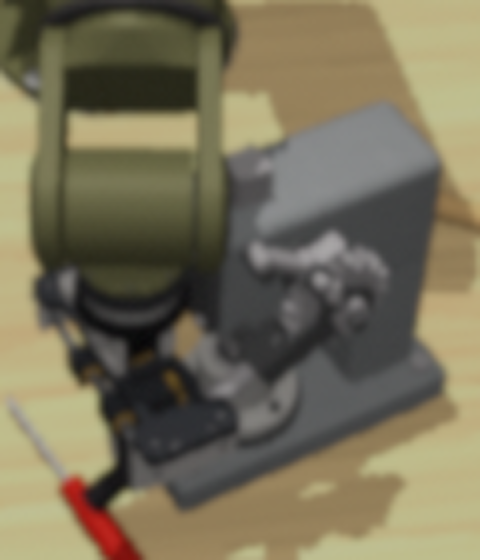

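```bash
python3 -m handwheel '[{"fingers":-1,"x":0,"y":-0.002,"z":-0.001,"spin":0},{"fingers":-1,"x":0,"y":-0.004,"z":-0.002,"spin":0},{"fingers":-1,"x":0,"y":-0.006,"z":-0.003,"spin":0},{"fingers":-1,"x":0,"y":-0.008,"z":-0.004,"spin":0},{"fingers":-1,"x":0,"y":-0.008,"z":-0.004,"spin":0},{"fingers":0.2,"x":0,"y":-0.008,"z":-0.004,"spin":0},{"fingers":0.2,"x":0,"y":-0.008,"z":-0.004,"spin":0},{"fingers":0.2,"x":0,"y":-0.008,"z":-0.004,"spin":0},{"fingers":0.2,"x":0,"y":-0.008,"z":-0.004,"spin":0},{"fingers":0.2,"x":0,"y":-0.008,"z":-0.004,"spin":0}]'; python3 t.py
python3 -m handwheel '[{"fingers":0.2,"x":0,"y":0,"z":0,"spin":0},{"fingers":0.2,"x":0,"y":-0.02,"z":0,"spin":0},{"fingers":0.2,"x":0,"y":-0.04,"z":0,"spin":0},{"fingers":0.2,"x":0,"y":-0.08,"z":0,"spin":0},{"fingers":0.2,"x":0,"y":-0.12,"z":0,"spin":0},{"fingers":0.2,"x":0,"y":-0.16,"z":0,"spin":0},{"fingers":0.2,"x":0,"y":-0.2,"z":0,"spin":0},{"fingers":0.2,"x":0,"y":-0.22,"z":-0.04,"spin":0},{"fingers":0.2,"x":0,"y":-0.22,"z":-0.08,"spin":0},{"fingers":0.2,"x":0,"y":-0.22,"z":-0.12,"spin":0}]'
python3 -m handwheel '[{"fingers":0.2,"x":0,"y":0,"z":-0.04,"spin":0},{"fingers":0.2,"x":0,"y":0,"z":-0.08,"spin":0},{"fingers":0.2,"x":0,"y":0,"z":-0.08,"spin":0},{"fingers":0.2,"x":0,"y":0,"z":-0.08,"spin":0},{"fingers":0.2,"x":0,"y":0,"z":-0.08,"spin":0},{"fingers":0.2,"x":0,"y":0,"z":-0.08,"spin":0},{"fingers":0.2,"x":0,"y":0,"z":-0.08,"spin":0},{"fingers":0.2,"x":0,"y":0,"z":-0.08,"spin":0},{"fingers":0.2,"x":0,"y":0,"z":-0.08,"spin":0},{"fingers":0.2,"x":0,"y":0,"z":-0.08,"spin":0}]'
python3 - <<'E'
from h import *
p,d=cams.camera('scene');b=(220,130,340,270)
cv2.imwrite('pics/s6.png',cv2.resize(p[b[1]:b[3],b[0]:b[2],::-1],None,fx=4,fy=4,interpolation=2))
mid=np.array([.4865,.0862,.0]);R=np.array([[-.366,.9305,0],[-.9305,-.366,0]]).T
uv,P=cloud('scene',d,(265,125,335,200));L=(P-mid)@R
m=(abs(L[:,1])<.025)&(L[:,0]>-.08)&(L[:,0]<-.02)&(P[:,2]>.275)&(P[:,2]<.38)
print(m.sum(),np.percentile(P[m,2],[50,90,97]) if m.any() else'')
p,d=cams.camera('top')
for nm,dd in(('0',np.load('pics/top0.npy')),('now',d)):
    uv,P=cloud('top',dd,(205,165,260,215));L=(P-mid)@R
    m=(abs(L[:,1])<.012)&(L[:,0]>-.08)&(L[:,0]<-.02)&(P[:,2]>.272)&(P[:,2]<.38)
    print('top',nm,m.sum(),np.percentile(P[m,2],[50,90]))
E
```

```text
time_s: 31.4
ee_pos: [0.6216, -0.0497, 0.1334]
eef_rot: [-1.571, 0.0, 0.369]
force: [-0.5, 0.4, -0.1]
grip_width: 0.0556
a -0.433 r 0.1827 tang -0.32 rad -0.46
time_s: 32.4
ee_pos: [0.6653, -0.1629, 0.3544]
eef_rot: [-1.572, -0.001, 0.37]
force: [-0.2, -0.5, -0.1]
grip_width: 0.0563
time_s: 33.4
ee_pos: [0.6938, -0.2362, 0.3535]
eef_rot: [-1.571, -0.0, 0.369]
force: [0.7, 0.5, 0.1]
grip_width: 0.0566
132 [0.29302251 0.29647933 0.29720439]
top 0 171 [0.33306152 0.33526043]
top now 132 [0.29376744 0.29614807]
```

View pics/s6.png

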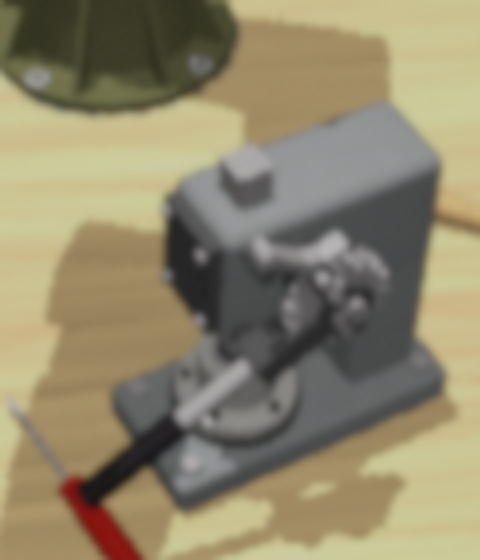

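```bash
python3 -c "
from station import workorder;print(workorder.hand_in())"
```

```text
the job is handed in; nothing more can be done
None
```

I flipped the pawl's tail to the front and pressed the bearing in with two lever strokes. I then eased the lever back, let go, moved the arm clear and handed the job in at about 33.5 s of 72 s.

**Firmly home:** the force at the grip held at about 6–7.5 N for most of the second stroke, then rose to 12.0 N and 13.8 N. The last rise was about 1 N per mm, as expected once the bearing is on its shoulder, and I stopped there. The ram came down about 39 mm by both cameras (given range 26–40 mm) and barely moved over the last push.

**At the end:** the last picture shows the tail leaning to the front, the lever free and the screwdriver where it was. The robot was clear, with under 1 N on the tool.

**What disagreed or went unchecked:**
- **Driving force:** my readings of about 7 N were slightly above the stated 3–6 N, so they may run 1–2 N high. Even so, 13.8 N is within the firm range.
- **Flushness:** the bearing's upper face could not be seen under the ram foot. That it is flush rests on the force rise and the ram travel.
- **Other bench items:** I did not measure their positions at the end; the arm never went near them, apart from working above the screwdriver.

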